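# Lock the fingerprint reader on its sloped rail with a T-stud

## Robot

A 7-joint arm with a two-finger parallel gripper is mounted at the origin on the work surface. World frame = base frame: x ahead of the robot, y to its left, z up, the work surface at z = 0. Lengths are in m, angles in rad, forces in N, time in s.
With the tool pointing down it reaches from about 0.4 to 0.85 m from the base axis. Payload 10.4 kg.
Tool frame: the origin (TCP) lies at the very end of the fingers, on their centre line; the grasp point (between the pads) lies 19 mm behind it; y points along the fingers, x is the direction in which the jaws open and shut, and the axes are right-handed (so a half turn about y gives the same grasp; the last joint's range is limited). The gripper opens to 87 mm and grips with 3 to 60 N. Pads are 19 mm wide; open, the fingers measure 117 mm over their backs; the gripper's body (75 mm by 190 mm) begins 51 mm behind the grasp point.
Start: joints at [-1.272, 0.332, -0.065, 1.46, 0.022, 1.35, -0.088], TCP at [0.198, 0.593, 0.223] pointing down, gripper open.
Joint ranges: [-2.6, 2.6], [-0.5, 2.12], [-1.47, 1.34], [0.16, 2.42], [-1.27, 4.41], [0.06, 2.06], [-2.6, 2.6]. Speed limits (rad/s): [2.22, 2.22, 2.79, 2.79, 3.14, 3.14, 3.14].

## Interface

Orientations are given as a unit quaternion [x, y, z, w].
In Python, from bench import readout, vision, r gives the robot as it stands.
- The arm moves only by the tool arm_command, never from a script. Its argument "targets" is a list that holds one entry, the list of rows, each a list of 6 numbers: the shift along the tool's x, y, z in m, then the turn, a rotation vector about the tool's x, y, z in degrees. A call has 1 to 12 rows; each row shifts and turns the commanded pose from where the row before left it, along the tool's axes as they then stand; what a row does not reach is not made up. A row lasts 1/12 s, in which the tool goes at most 41.7 mm and 7.16 degrees, less where a joint would pass 70% of its speed; a pose out of reach is approached as far as the arm can. A call is refused whole if a number of a shift passes 0.0417 or a number of a turn 7.16, either way. A call with a gripper value outside its range is refused whole. "hand" is the opening, from 0 (shut) to 1 (fully open), set as the call begins (left out, the last holds). The fingers move at their own pace and stop on an object; "grip_force" is the grip in N (left out, the last holds). Time passes only in rows, so rows that do not move let the fingers close. It gives the time, the measured TCP pose, the force and the opening at its end, in the units of the state.
- readout.read_state(): the state, without advancing time (a new reading comes with each control period).
- vision.camera(name): name is "scene" or "side" or "wrist"; returns a dict with "pixels" (384x512x3 uint8, blue, green, red), "fovy" (degrees; the focal length in pixels is half the picture's height over the tangent of half this angle, whatever the lens; pixels are square), "cx", "cy" (the principal point, pixels), "R" (3x3) and "t" (3): a world point X has camera coordinates R X + t; the wrist camera has in their place "mount" (4x4, takes a point from camera to tool coordinates, whose origin is the TCP and whose axes are the tool frame's). Camera axes: x right, y down, z forward; pixel columns grow to the right and rows downward; lengths in m; the calibration is good to about 2 mm. A picture is of the moment at which its call begins: read the wrist's pose just before it. There is no depth.
- r.close_job(): hands the job in, once; it reports no verdict.
The state is a dict: "time": time; "joint_positions": joint angles; "joint_vel": joint speeds; "joint_torque": joint torques, N m; "ee_pos": TCP position; "eef_rot": TCP orientation; "ft_force": force on the tool from outside, world axes, zero at the start; "torque": the same for the moment, N m; "width": finger opening in m.
Only numpy, scipy, OpenCV 4.12 (cv2) and the standard library are available. Lean on these libraries where they do the work, as an engineer would, in place of code of your own. Each camera call takes 0.05 s, during which the arm holds its last target.

## Task

Clamp the fingerprint reader on the sloped desk rail: take the T-stud by its flat handle from the wooden holder, lower its head lengthwise into the rail's T-slot clear of the open fork of the reader's foot plate, slide it into the fork until the shank is fully home against the fork's closed end, then turn it a quarter turn so that the head locks crosswise under the slot's lips, and let go. Do not shove the reader along the rail, and leave the book and the stapler where they are.

Things in the scene. Friction and masses are not known exactly. Their poses are not given: they have to be found in the camera images.
- stud_grip (a point): Centre of the flat black handle of the loose T-stud (0.2 kg, 89 mm tall, upright in the holder at the start), 64 mm above the stud's underside. Handle: 52 mm along x, 14 mm thick along y, from 39 to 89 mm above the underside. z points up the stud. A half turn about z makes no difference.
- stud_head (a point): Centre of the stud's steel T-head, on the stud's axis, 5 mm above its underside; axes as stud_grip. Head 42 mm long along x (same way as the handle), 18 mm wide, 10 mm high. Above it, from the underside: round shank 16 mm across from 10 to 33 mm, round collar 40 mm across from 33 to 39 mm.
- holder: Fixed wooden block 100 by 70 by 22 mm on the desk with a 47 by 23 mm rectangular through hole in its middle, in which the stud stands on the desk (collar 11 mm above the block). Origin at the centre of its underside, x along the long side and along the hole.
- slot_mid (a point): On the middle line of the T-slot, in the plane of the fixed aluminium rail's face. Axes: y along the level slot, z out of the face (30 degrees off vertical, towards the robot), x up the slope. Rail 90 mm wide, y = -150 to +230 mm. Slot mouth 23 mm wide all along, lips 8 mm thick, channel below 50 mm wide, its floor 22 mm below the face.
- fork_seat (a point): Shank axis when fully home in the fork of the reader's foot plate; on the slot's middle line in the face plane, axes as slot_mid. Plate 70 mm wide, top 8.5 mm above the face: the collar of a stud standing on the slot floor passes over it. Fork 24 mm wide, open to -y, prong tips at y = -32 mm, closed end at +8 mm. Reader box y = +85 to +165 mm, top 51 mm above the face.
- reader (a joint): Position of the fingerprint reader along the rail's y, in m (0 when fork_seat is at slot_mid). The reader slides stiffly: about 15 N moves it.
- book: Red book lying flat, 120 by 170 by 26 mm, origin at the centre of its underside; bystander.
- stapler: Grey and black stapler, 130 by 36 by 46 mm, origin at the centre of its underside; bystander.
- stud: The whole T-stud; origin at the centre of its underside (the head's), axes as stud_grip.
Not all that is in view belongs to the job. Leave any red or yellow look-alike of the stud alone.

How it is judged:
On the way, in this order (a step that is already met when the one before it is completed fails the run):
1. the head is in the T-slot below the lips, lengthwise within 17 degrees, with the shank still clear of the fork (z of stud_head in the frame of slot_mid between -0.022 and -0.01 m and x of stud_head in the frame of slot_mid between -0.012 and 0.012 m and y of stud_head in the frame of fork_seat below -0.04 m and y of stud_head in the frame of slot_mid above -0.145 m and angle between the x axis of stud_head and the y axis of slot_mid, either way round below 0.3 rad), for 0.1 s.
2. the shank is within 8 mm of its seat in the fork, the head still lengthwise within 20 degrees (z of stud_head in the frame of slot_mid below -0.01 m and y of stud_head in the frame of fork_seat between -0.008 and 0.006 m and angle between the x axis of stud_head and the y axis of slot_mid, either way round below 0.35 rad), for 0.1 s.
At the end, for the whole second after the job is handed in: The stud's head is below the slot's lips, its axis within 8 mm of the fork's seat along the slot, the head crosswise to the slot within 17 degrees, the stud released and at rest; the reader is within 15 mm, and the book and stapler within 30 mm, of where they began (z of stud_head in the frame of slot_mid between -0.022 and -0.01 m and x of stud_head in the frame of slot_mid between -0.012 and 0.012 m and y of stud_head in the frame of fork_seat between -0.008 and 0.006 m and angle between the x axis of stud_head and the x axis of slot_mid, either way round below 0.3 rad and linear speed of stud below 0.02 m/s and distance of fork_seat from where it was at the start of the episode below 0.015 m and distance of each of book, stapler from where it was at the start of the episode below 0.03 m); the robot touches nothing.
It fails at once if the reader is shoved more than 15 mm along the rail (distance of fork_seat from where it was at the start of the episode above 0.015 m).
It fails at once if the book or the stapler is moved more than 30 mm (distance of any of book, stapler from where it was at the start of the episode above 0.03 m).
It also fails if it takes over 48 s, if anything falls off the work surface, if the arm or the gripper's body presses on something with over 40 N, if the wrist force passes 120 N, or if a joint passes its speed limit or range.

## Working session

There is one attempt and no reset: what is moved stays moved. The work goes in short steps, Python scripts to look and compute and a tool call to move; the robot and the scene stay as the last step left them, time stands still between calls to the robot, and variables do not carry over. Pictures are saved under pics/ and viewed, and the job is handed in when it is done.

Besides the shell and the picture viewer there is one more tool, called after ">>>" as name(argument=value, ...) on one line, values as JSON. arm_command: Moves the arm, as the interface text tells. Its arguments: {"type":"object","properties":{"targets":{"type":"array","items":{"type":"array","items":{"type":"array","items":{"type":"number"}}}},"hand":{"type":"number"},"grip_force":{"type":"number"}},"required":["targets"]}

```bash
ls; mkdir -p pics; python3 - <<'E'
from bench import readout, vision, r
import cv2
s=readout.read_state();print(s)
for n in ["scene","side","wrist"]:
    c=vision.camera(n);cv2.imwrite(f"pics/{n}0.png",c["pixels"]);print(n,{k:v for k,v in c.items() if k!="pixels"})
    import pickle;pickle.dump(c,open(f"pics/{n}0.pkl","wb"))
E
```

```text
pics
{'time': 0.0, 'joint_positions': array([-1.27159721,  0.3328936 , -0.06468531,  1.46099875,  0.02162501,
        1.34993144, -0.08849155]), 'joint_vel': array([ 0.00056247, -0.00097843, -0.00064813, -0.00078583,  0.00207902,
       -0.0001316 ,  0.00049288]), 'joint_torque': array([-6.19965749e-05, -6.23230934e+01,  2.50573573e-02, -3.89906216e+01,
       -6.11648359e-02,  3.91201722e-02,  1.51121703e-04]), 'ee_pos': array([0.19756131, 0.59250549, 0.22171295]), 'eef_rot': array([ 0.57398638,  0.41302706, -0.41386282, -0.57329386]), 'ft_force': array([ 0.23702761, -0.8845319 ,  0.19473286]), 'torque': array([ 0.0145142 ,  0.00737916, -0.03705102]), 'width': 0.08677329408933801}
scene {'fovy': 45.81081625583971, 'cx': 253.48167701645215, 'cy': 198.38382259196652, 'R': array([[ 0.09736434,  0.99514177,  0.01459627],
       [ 0.66121944, -0.05371827, -0.7482668 ],
       [-0.74384746,  0.08250584, -0.66323732]]), 't': array([ 0.10271421, -0.26974269,  1.53746734])}
side {'fovy': 55.0799132659284, 'cx': 255.65501696700247, 'cy': 191.80532046330472, 'R': array([[-0.80547642, -0.59259421, -0.00631208],
       [-0.38074343,  0.52562415, -0.76075863],
       [ 0.45413894, -0.61036985, -0.64900421]]), 't': array([0.31659365, 0.33575062, 0.46505618])}
wrist {'fovy': 66.31512836735622, 'cx': 252.98399375293644, 'cy': 191.01931754399178, 'mount': array([[ 9.99998937e-01, -8.56123269e-04, -1.17989283e-03,
         2.89018018e-04],
       [ 9.07498063e-04, -2.67824716e-01,  9.63467227e-01,
        -1.61107007e-01],
       [-1.14085117e-03, -9.63467274e-01, -2.67823655e-01,
         7.24296186e-02],
       [ 0.00000000e+00,  0.00000000e+00,  0.00000000e+00,
         1.00000000e+00]])}
```

View pics/scene0.png

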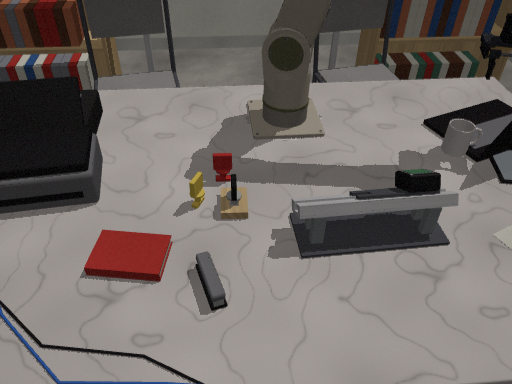

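View pics/side0.png

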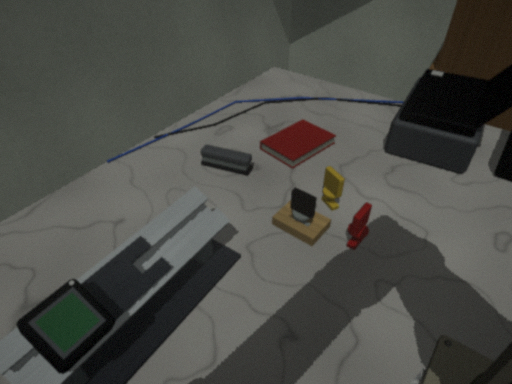

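View pics/wrist0.png

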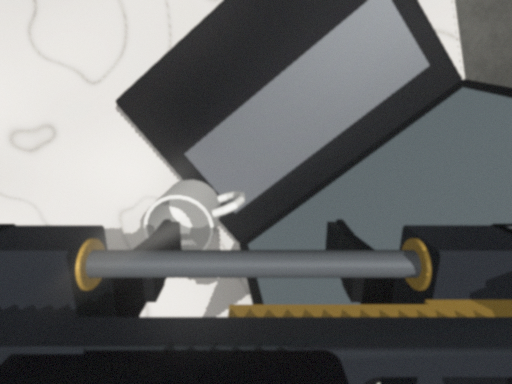

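```bash
cat > h.py <<'E'
import pickle,cv2,numpy as np
from scipy.spatial.transform import Rotation as Rn
from scipy.optimize import least_squares
def load(n): return pickle.load(open(f"pics/{n}.pkl","rb"))
def grab(name,tag):
    from bench import readout,vision
    s=readout.read_state(); c=vision.camera(name)
    if name=="wrist":
        T=np.eye(4);T[:3,:3]=Rn.from_quat(s["eef_rot"]).as_matrix();T[:3,3]=s["ee_pos"]
        W=np.linalg.inv(T@c["mount"]);c["R"]=W[:3,:3];c["t"]=W[:3,3]
    pickle.dump(c,open(f"pics/{tag}.pkl","wb"));cv2.imwrite(f"pics/{tag}.png",c["pixels"]);return c
def proj(c,X):
    X=np.atleast_2d(X);q=X@c["R"].T+c["t"];f=c["pixels"].shape[0]/2/np.tan(np.radians(c["fovy"])/2)
    return np.c_[c["cx"]+f*q[:,0]/q[:,2],c["cy"]+f*q[:,1]/q[:,2]]
def ray(c,uv):
    f=c["pixels"].shape[0]/2/np.tan(np.radians(c["fovy"])/2)
    d=c["R"].T@np.array([(uv[0]-c["cx"])/f,(uv[1]-c["cy"])/f,1]);return -c["R"].T@c["t"],d/np.linalg.norm(d)
def atz(c,uv,z):
    o,d=ray(c,uv);return o+d*(z-o[2])/d[2]
def crop(c,out,x0,y0,x1,y1,k,g=1.0,step=None):
    im=c["pixels"][y0:y1,x0:x1];im=cv2.resize(im,None,fx=k,fy=k,interpolation=cv2.INTER_CUBIC)
    im=np.clip(255*(im/255.)**g,0,255).astype(np.uint8)
    if step:
        for u in range((x0//step+1)*step,x1,step):
            cv2.line(im,((u-x0)*k,0),((u-x0)*k,8),(0,255,0),1);cv2.putText(im,str(u),((u-x0)*k+2,18),0,.4,(0,255,0),1)
        for v in range((y0//step+1)*step,y1,step):
            cv2.line(im,(0,(v-y0)*k),(8,(v-y0)*k),(0,255,0),1);cv2.putText(im,str(v),(10,(v-y0)*k+4),0,.4,(0,255,0),1)
    cv2.imwrite(f"pics/{out}.png",im)
E
python3 - <<'E'
from h import *
s=load("scene0");d=load("side0")
crop(s,"s_rail",280,150,470,260,4,.6,10)
crop(d,"d_rail",0,180,250,384,3,.6,10)
crop(s,"s_hold",180,140,270,230,6,.6,10)
crop(d,"d_hold",260,160,390,250,6,.6,10)
E
```

```text
(no output)
```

View pics/s_rail.png

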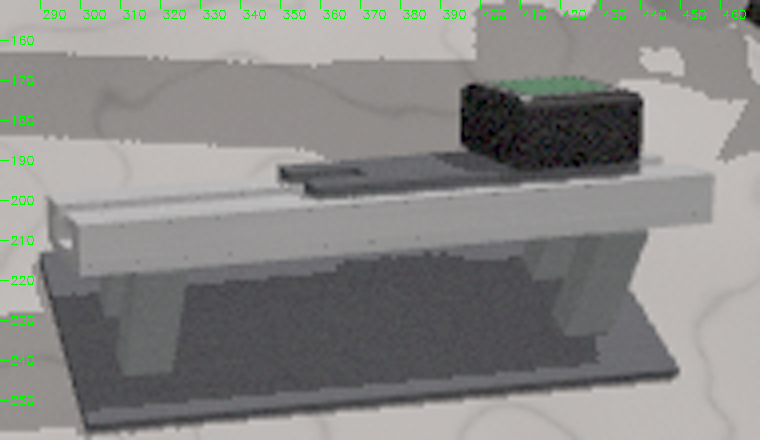

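View pics/d_rail.png

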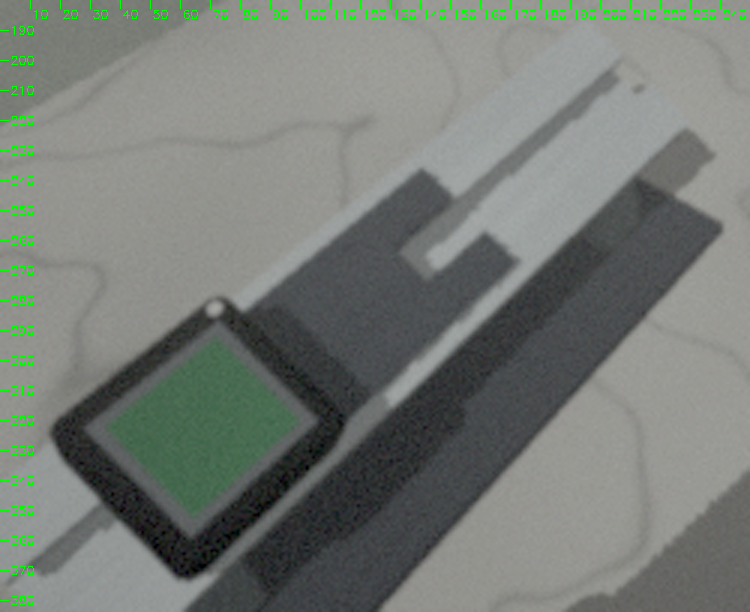

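View pics/s_hold.png

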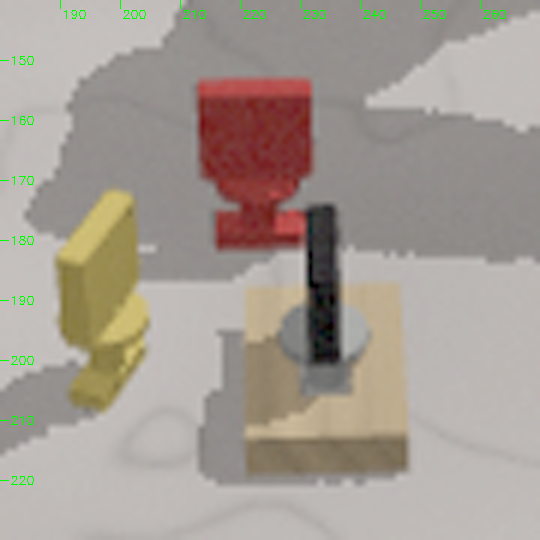

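View pics/d_hold.png

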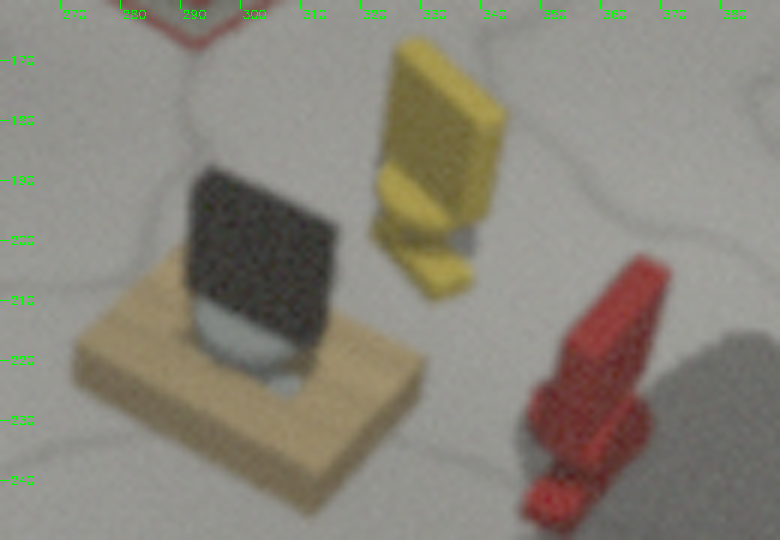

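```bash
cat > fit.py <<'E'
from h import *
s=load("scene0");d=load("side0")
def Rrail(yaw):
    a=np.radians(30);z=np.array([-np.sin(a),0,np.cos(a)]);x=np.array([np.cos(a),0,np.sin(a)])
    return Rn.from_euler("z",yaw).as_matrix()@np.c_[x,np.cross(z,x),z]
# (cam, local pt, onReader, px)
O=[(s,(.045,-.150,0),0,(299.75,206.5)),(s,(.045,.23,0),0,(458.25,193.5)),(s,(-.045,-.15,0),0,(292,199.25)),(s,(-.045,.23,0),0,(445,189.5)),
(s,(-.035,-.032,.0085),1,(350,191.5)),(s,(.035,-.032,.0085),1,(356,196)),
(d,(.045,-.15,0),0,(200,190)),(d,(-.045,-.15,0),0,(229.3,223.3)),
(d,(.035,-.032,.0085),1,(141.3,236.3)),(d,(.012,-.032,.0085),1,(151.7,244.3)),(d,(-.012,-.032,.0085),1,(162.3,258)),(d,(-.035,-.032,.0085),1,(173.3,267.3)),
(d,(.012,.008,.0085),1,(133.3,263.3)),(d,(-.012,.008,.0085),1,(143.3,272.7))]
def f(p):
    R=Rrail(p[3]);o=[]
    for c,l,k,uv in O:
        o.append(proj(c,p[:3]+R@(np.array(l)+[0,k*p[4],0]))[0]-uv)
    return np.array(o)
q=least_squares(lambda p:f(p).ravel(),[.65,.2,.15,0,0],loss="soft_l1")
print("rail",q.x);print(np.round(f(q.x),1).tolist())
# holder: top z .022
H=[(s,(-.05,-.035),0,0)]
sp=lambda u,v:(180+u/6,140+v/6);dp=lambda u,v:(260+u/6,160+v/6)
print("holder scene top",[np.round(atz(s,sp(*u),.022),4)[:2].tolist() for u in [(245,285),(400,285),(407,436),(246,438)]])
print("holder side top",[np.round(atz(d,dp(*u),.022),4)[:2].tolist() for u in [(75,350),(315,478),(425,360)]])
print("handle top z.089 scene",[np.round(atz(s,sp(*u),.089),4)[:2].tolist() for u in [(306,207),(334,207)]])
print("handle top side",[np.round(atz(d,dp(*u),.089),4)[:2].tolist() for u in [(192,183),(210,167),(338,228),(322,240)]])
E
python3 fit.py
```

```text
rail [0.52944806 0.09339674 0.10236624 0.0133238  0.01981076]
[[-0.1, -0.6], [1.7, 2.0], [0.3, -1.2], [-4.5, -0.8], [-1.7, 0.5], [1.6, 1.6], [-4.4, -1.4], [0.7, 0.0], [1.0, -0.3], [0.6, 2.0], [0.5, -0.8], [-0.4, 0.3], [-0.9, -0.6], [-0.0, 1.4]]
holder scene top [[0.3698, -0.2284], [0.3754, -0.1588], [0.4745, -0.1644], [0.4701, -0.2324]]
holder side top [[0.4691, -0.1625], [0.3727, -0.1595], [0.3692, -0.229]]
handle top z.089 scene [[0.3997, -0.2015], [0.4007, -0.1896]]
handle top side [[0.4449, -0.1926], [0.4445, -0.203], [0.3951, -0.201], [0.3964, -0.193]]
```

```bash
cat >> h.py <<'E'
def state():
    from bench import readout
    s=readout.read_state();return s
def plan(R1,p1,N=None,R0=None,p0=None,mm=.040,deg=7.0):
    if R0 is None:
        s=state();R0=Rn.from_quat(s["eef_rot"]).as_matrix();p0=s["ee_pos"]
    w=Rn.from_matrix(R0.T@R1).as_rotvec(degrees=True)
    if N is None: N=max(1,int(np.ceil(max(np.linalg.norm(w)/deg,np.linalg.norm(p1-p0)/mm))))
    while 1:
        st=Rn.from_rotvec(w/N,degrees=True).as_matrix();A=np.zeros((3,3));R=R0.copy()
        for k in range(N): A+=R;R=R@st
        sh=np.linalg.solve(A,p1-p0)
        if np.linalg.norm(sh)<=.0417 and np.linalg.norm(w/N)<7.16:break
        N+=1
    print("N",N,np.round(sh,4).tolist()+np.round(w/N,2).tolist())
    return N,sh,w/N
def down(xdir): # tool pointing down with jaw dir
    y=np.array([0,0,-1.]);x=np.array(xdir,float);x/=np.linalg.norm(x);return np.c_[x,y,np.cross(x,y)]
E
python3 - <<'E'
from h import *
s=state();R=Rn.from_quat(s["eef_rot"]).as_matrix();print(R.round(3))
y=np.radians(-2.3);j=np.array([-np.sin(y),np.cos(y),0])
for sg in (1,-1):
    plan(down(sg*j),np.array([.42,-.197,.30]))
E
```

```text
[[ 0.316 -0.    -0.949]
 [ 0.949 -0.001  0.316]
 [-0.001 -1.    -0.   ]]
N 21 [-0.0351, -0.0037, -0.0175, -0.0, -0.77, -0.0]
N 29 [0.0161, -0.0027, -0.0375, 0.0, 5.65, -0.0]
```

```bash
python3 - <<'E'
from h import *
N,sh,w=plan(down((1,0,0)),np.array([.50,.05,.32]))
s=state();R=Rn.from_quat(s["eef_rot"]).as_matrix();p=s["ee_pos"].copy()
for i in range(N):
    p+=R@sh;R=R@Rn.from_rotvec(w,degrees=True).as_matrix();print(p.round(2),end=' ')
E
```

```text
N 17 [-0.0059, -0.0058, -0.0386, 0.0, 4.21, -0.0]
[0.23 0.57 0.23] [0.27 0.55 0.23] [0.3  0.53 0.24] [0.33 0.51 0.25] [0.36 0.48 0.25] [0.38 0.45 0.26] [0.41 0.42 0.26] [0.43 0.39 0.27] [0.45 0.35 0.27] [0.46 0.32 0.28] [0.48 0.28 0.29] [0.49 0.24 0.29] [0.5  0.21 0.3 ] [0.5  0.17 0.3 ] [0.5  0.13 0.31] [0.5  0.09 0.31] [0.5  0.05 0.32]
```

>>> arm_command(targets=[[[-0.006,-0.006,-0.0386,0,4.2,0],[-0.006,-0.006,-0.0386,0,4.2,0],[-0.006,-0.006,-0.0386,0,4.2,0],[-0.006,-0.006,-0.0386,0,4.2,0],[-0.006,-0.006,-0.0386,0,4.2,0],[-0.006,-0.006,-0.0386,0,4.2,0],[-0.006,-0.006,-0.0386,0,4.2,0],[-0.006,-0.006,-0.0386,0,4.2,0],[-0.006,-0.006,-0.0386,0,4.2,0]]])

```text
time: 0.9
ee_pos: [0.4468, 0.3509, 0.2765]
eef_rot: [0.677, 0.204, -0.204, -0.677]
ft_force: [0.4, 0.4, 1.0]
width: 0.0869
```

>>> arm_command(targets=[[[-0.006,-0.006,-0.0386,0,4.2,0],[-0.006,-0.006,-0.0386,0,4.2,0],[-0.006,-0.006,-0.0386,0,4.2,0],[-0.006,-0.006,-0.0386,0,4.2,0],[-0.006,-0.006,-0.0386,0,4.2,0],[-0.006,-0.006,-0.0386,0,4.2,0],[-0.006,-0.006,-0.0386,0,4.2,0],[-0.006,-0.006,-0.0386,0,4.2,0],[0,0,0,0,0,0],[0,0,0,0,0,0],[0,0,0,0,0,0]]])

```text
time: 1.82
ee_pos: [0.5003, 0.0501, 0.3244]
eef_rot: [-0.707, -0.001, 0.001, 0.707]
ft_force: [0.0, 0.5, 0.2]
width: 0.0872
```

```bash
python3 - <<'E'
from h import *
c=grab("wrist","w1");s=state();print(s["ee_pos"],s["joint_positions"],s["joint_vel"])
crop(c,"w1c",0,0,512,384,1,.6)
crop(c,"w1z",100,0,400,240,2,.6,20)
E
```

```text
[0.5002841  0.05073375 0.32420416] [-0.64478223  0.0062855   0.45986098  1.62800164 -0.00307392  1.50844238
 -0.17969733] [-0.01005943  0.00830914 -0.00706088 -0.00021474  0.00218511  0.00099278
 -0.0009158 ]
```

View pics/w1c.png

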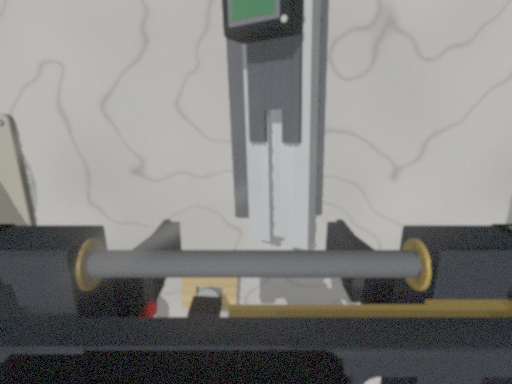

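```bash
python3 - <<'E'
from h import *
c=load("w1")
crop(c,"w1a",220,90,340,250,4,.6,10)
crop(c,"w1b",170,270,250,320,8,.5,10)
E
```

```text
(no output)
```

View pics/w1a.png

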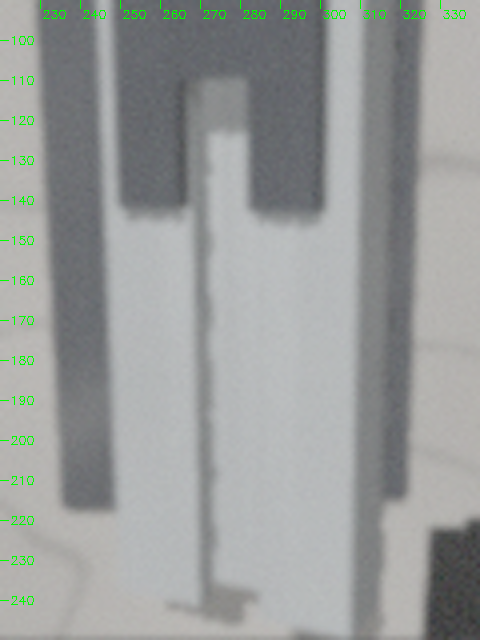

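View pics/w1b.png

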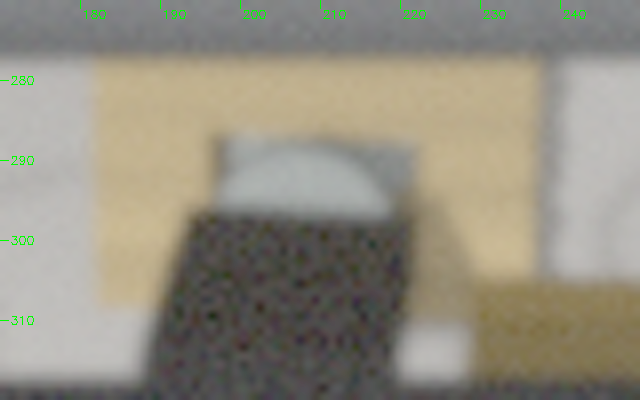

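```bash
cat > fit2.py <<'E'
from h import *
exec(open("fit.py").read().split("def f(p)")[0].split("import *")[1])
w=load("w1")
O=[o for o in O if o[3] not in [(445,189.5),(200,190)]]
O+=[(w,(-.035,-.032,.0085),1,(250.25,141.75)),(w,(-.012,-.032,.0085),1,(266.75,141.75)),(w,(.012,-.032,.0085),1,(282.5,142.5)),(w,(.035,-.032,.0085),1,(301.25,143)),
(w,(-.012,.008,.0085),1,(266.75,109.5)),(w,(.012,.008,.0085),1,(282,109.5)),(w,(.045,-.15,0),0,(307.5,249))]
L=[(w,-.045,(249,215)),(w,-.045,(244.5,95)),(w,.045,(310.5,95)),(w,.045,(307.5,248)),(w,-.0115,(271.3,240)),(w,-.0115,(268.5,165))]
wt=lambda c:{id(s):1,id(d):1.,id(w):1.2}[id(c)]
def f(p,wtd=True):
    R=Rrail(p[3]);o=[]
    for c,l,k,uv in O:
        o+=list((proj(c,p[:3]+R@(np.array(l)+[0,k*p[4],0]))[0]-uv)*(wt(c) if wtd else 1))
    for c,x,uv in L:
        a,b=proj(c,p[:3]+R@np.array([[x,-.15,0],[x,.1,0]]).T if 0 else np.array([p[:3]+R@np.array([x,-.15,0]),p[:3]+R@np.array([x,.1,0])]))
        n=np.array([-(b-a)[1],(b-a)[0]]);n/=np.linalg.norm(n);o.append(n@(np.array(uv)-a)*1.2)
    return np.array(o)
if __name__=="__main__":
    q=least_squares(f,[.53,.093,.10,0.013,0.02],loss="soft_l1")
    J=q.jac;print("rail",q.x.round(4),np.sqrt(np.diag(np.linalg.inv(J.T@J))).round(4))
    r_=f(q.x);print(r_[:2*len(O)].reshape(-1,2).round(1).tolist());print(r_[2*len(O):].round(1))
    R=Rrail(q.x[3]);print("fork_seat",q.x[:3]+R@[0,q.x[4],0])
    for dz in (-.003,.003):print(f(q.x+[0,0,dz,0,0]).round(1)[-6:])
    u=lambda a,b:(170+a/8,270+b/8)
    W=lambda uv,z:atz(w,uv,z)[:2].round(4).tolist()
    print("holder edges",W(u(96,200),.022),W(u(538,200),.022),"hole",W(u(216,170),.022),W(u(415,170),.022), W(u(216,140),.022),"handle far top",W(u(190,215),.089),W(u(412,215),.089),"bot",W(u(190,215),.039))
E
python3 fit2.py
```

```text
rail [0.5307 0.0915 0.1032 0.0339 0.0233] [0.0004 0.001  0.001  0.0044 0.0011]
[[-0.2, 0.5], [0.6, 0.8], [-0.5, -0.2], [-1.2, 0.6], [2.7, 1.6], [-0.2, -2.1], [-0.7, -0.2], [-0.9, 2.0], [-0.8, -1.1], [-1.5, -0.1], [-2.1, -0.4], [-1.0, 1.4], [-0.7, 0.2], [-2.1, 0.7], [-0.5, 0.5], [-2.1, 0.5], [-2.8, 0.8], [-0.1, 0.1], [0.2, -0.4]]
[-0.3 -0.4 -0.3 -0.2  1.5 -0.4]
fork_seat [0.52992319 0.1147076  0.10315524]
[-0.4 -0.5  0.2  0.3  1.6 -0.2]
[-0.3 -0.3 -0.9 -0.7  1.3 -0.5]
holder edges [0.3727, -0.202] [0.473, -0.2017] hole [0.4003, -0.1941] [0.4453, -0.194] [0.4007, -0.1864] handle far top [0.4093, -0.1583] [0.4525, -0.1582] bot [0.3978, -0.1938]
```

```bash
python3 - <<'E'
from h import *
s=load("scene0");d=load("side0")
sp=lambda u,v:(180+u/6,140+v/6);dp=lambda u,v:(260+u/6,160+v/6)
print("yel",atz(s,sp(105,390),0),atz(s,sp(122,190),.089),atz(d,dp(435,290),0),atz(d,dp(505,110),.089),atz(d,dp(405,42),.089))
print("red",atz(s,sp(260,235),0),atz(s,sp(200,90),.089),atz(s,sp(312,90),.089),atz(d,dp(550,510),0))
y=np.radians(-2.3);j=np.array([-np.sin(y),np.cos(y),0])
N,sh,w=plan(down(-j),np.array([.421,-.197,.20]))
E
```

```text
yel [ 0.41074487 -0.29292253  0.        ] [ 0.38179406 -0.27955093  0.089     ] [ 0.39138256 -0.2854856   0.        ] [ 0.37889945 -0.28805949  0.089     ] [ 0.42492499 -0.30277387  0.089     ]
red [ 3.07583800e-01 -2.19352536e-01  1.11022302e-16] [ 0.31176767 -0.24391019  0.089     ] [ 0.31566558 -0.19372486  0.089     ] [ 0.31068892 -0.21160787  0.        ]
N 14 [0.0088, 0.0089, -0.0188, 0.0, 6.61, -0.0]
```

>>> arm_command(targets=[[[0.009,0.009,-0.019,0,6.6,0],[0.009,0.009,-0.019,0,6.6,0],[0.009,0.009,-0.019,0,6.6,0],[0.009,0.009,-0.019,0,6.6,0],[0.009,0.009,-0.019,0,6.6,0],[0.009,0.009,-0.019,0,6.6,0],[0.009,0.009,-0.019,0,6.6,0],[0.009,0.009,-0.019,0,6.6,0],[0.009,0.009,-0.019,0,6.6,0],[0.009,0.009,-0.019,0,6.6,0],[0.009,0.009,-0.019,0,6.6,0],[0.009,0.009,-0.019,0,6.6,0]]], hand=0.6)

```text
time: 2.87
ee_pos: [0.4568, -0.1787, 0.2156]
eef_rot: [0.545, -0.451, 0.451, -0.544]
ft_force: [0.4, -0.6, 0.2]
width: 0.0523
```

>>> arm_command(targets=[[[0.009,0.009,-0.019,0,6.6,0],[0.009,0.009,-0.019,0,6.6,0],[0,0,0,0,0,0],[0,0,0,0,0,0],[0,0,0,0,0,0]]])

```text
time: 3.28
ee_pos: [0.4226, -0.2008, 0.1987]
eef_rot: [0.491, -0.509, 0.509, -0.491]
ft_force: [-0.8, 1.0, 0.9]
width: 0.0523
```

```bash
python3 - <<'E'
from h import *
c=grab("wrist","w2");s=state();print(s["ee_pos"],s["joint_positions"],s["width"])
crop(c,"w2c",0,0,512,384,1,.6)
y=np.radians(-2.3);j=np.array([-np.sin(y),np.cos(y),0])
for p in [(.422,-.197,.089),(.422,-.197,.0)]:print(proj(c,np.array(p)))
N,sh,w=plan(down(-j),np.array([.421,-.197,.047]))
E
```

```text
[ 0.42281563 -0.20083431  0.19877417] [-0.3980063  -0.0423642   0.73841063  1.9242683   0.03013837  1.24835159
 -1.27532208] 0.052131756733376465
[[248.93890362 190.57912057]]
[[249.81701767 171.64096721]]
N 4 [-0.0009, 0.0379, -0.0005, -0.01, 0.07, 0.0]
```

View pics/w2c.png

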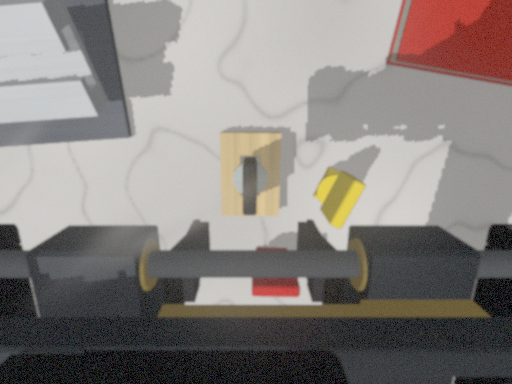

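```bash
python3 - <<'E'
from h import *
crop(load("w2"),"w2z",210,120,290,225,7,.5,10)
E
```

```text
(no output)
```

View pics/w2z.png

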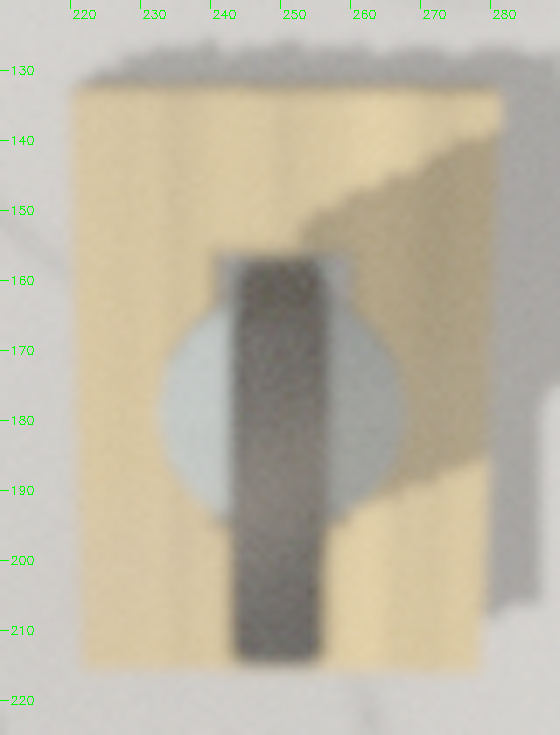

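```bash
python3 - <<'E'
from h import *
c=load("w2");P=lambda a,b,z:atz(c,(210+a/7,120+b/7),z).round(4)[:2]
print("handle robot end",P(277,660,.089),"+.026; collar",P(160,410,.039),P(405,410,.039),"far bottom handle",P(280,260,.039))
print("holder",P(72,88,.022),P(503,88,.022),P(478,668,.022),P(80,668,.022),"hole",P(212,258,.022),P(352,258,.022))
E
```

```text
handle robot end [ 0.398  -0.1967] +.026; collar [ 0.4229 -0.1784] [ 0.4214 -0.2176] far bottom handle [ 0.4463 -0.1985]
holder [ 0.4727 -0.1658] [ 0.4702 -0.2353] [ 0.3709 -0.23  ] [ 0.3734 -0.1606] hole [ 0.4443 -0.1871] [ 0.4435 -0.2102]
```

>>> arm_command(targets=[[[-0.001,0.03,0,0,0,0],[-0.001,0.03,0,0,0,0],[-0.001,0.03,0,0,0,0],[0,0.03,0,0,0,0],[0,0.022,0,0,0,0],[0,0.01,0,0,0,0],[0,0,0,0,0,0],[0,0,0,0,0,0]]])

```text
time: 4.0
ee_pos: [0.4224, -0.199, 0.047]
eef_rot: [0.491, -0.509, 0.509, -0.49]
ft_force: [0.1, -0.4, 0.3]
width: 0.0522
```

>>> arm_command(targets=[[[0,0,0,0,0,0],[0,0,0,0,0,0],[0,0,0,0,0,0],[0,0,0,0,0,0],[0,0,0,0,0,0],[0,0,0,0,0,0],[0,0,0,0,0,0],[0,0,0,0,0,0]]], hand=0, grip_force=40)

```text
time: 4.67
ee_pos: [0.4218, -0.199, 0.0466]
eef_rot: [-0.49, 0.51, -0.51, 0.49]
ft_force: [-0.1, 0.4, 1.2]
width: 0.0136
```

>>> arm_command(targets=[[[0,-0.01,0,0,0,0],[0,-0.02,0,0,0,0],[0,-0.03,0,0,0,0],[0,-0.03,0,0,0,0],[0,-0.03,0,0,0,0],[0,-0.03,0,0,0,0],[0,-0.03,0,0,0,0],[0,-0.02,0,0,0,0],[0,0,0,0,0,0],[0,0,0,0,0,0]]])

```text
time: 5.5
ee_pos: [0.4219, -0.1993, 0.2473]
eef_rot: [0.49, -0.509, 0.51, -0.491]
ft_force: [-0.5, -0.9, -3.3]
width: 0.0136
```

```bash
cat > tgt.py <<'E'
from h import *
from fit import Rrail
import sys
E
sed -i '/^q=least/,$d' fit.py
cat > goal.py <<'E'
from h import *
from fit import Rrail
P0=np.array([.5307,.0915,.1032]);YAW=.025;F=.0233
def goal(y,h,x=0,yaw=YAW,P=P0,tw=0):
    """tool pose w/ TCP at slot-frame (x,y), TCP h above face, jaws up slope, tw extra deg turn about tool y"""
    R=Rrail(yaw);T=np.c_[R[:,0],-R[:,2],R[:,1]]@Rn.from_rotvec([0,tw,0],degrees=True).as_matrix()
    return T,P+R@[x,y,h]
def tolocal(p,yaw=YAW,P=P0): return Rrail(yaw).T@(p-P)
E
python3 - <<'E'
from h import *
from goal import *
c=grab("wrist","w3");s=state();print(s["ee_pos"],s["joint_positions"],s["width"])
crop(c,"w3c",0,0,512,384,1,.6)
R,p=goal(-.085,.14);print(p)
N,sh,w=plan(R,p)
R0=Rn.from_quat(s["eef_rot"]).as_matrix();q=s["ee_pos"].copy()
for i in range(N):
    q+=R0@sh;R0=R0@Rn.from_rotvec(w,degrees=True).as_matrix();print(q.round(3),end=' ')
E
```

```text
[ 0.42137856 -0.19904357  0.2461856 ] [-0.42861871 -0.09391464  0.73981331  1.8572129   0.06452804  1.35459714
 -1.31496221] 0.013306197117990814
[0.46284665 0.00477674 0.22444356]
N 14 [-0.0105, 0.0, 0.0129, 1.75, -6.52, -1.64]
[ 0.435 -0.189  0.246] [ 0.447 -0.178  0.246] [ 0.457 -0.165  0.246] [ 0.467 -0.151  0.246] [ 0.474 -0.136  0.246] [ 0.48  -0.121  0.245] [ 0.484 -0.105  0.244] [ 0.486 -0.088  0.243] [ 0.487 -0.072  0.241] [ 0.485 -0.055  0.239] [ 0.482 -0.039  0.236] [ 0.477 -0.024  0.233] [ 0.471 -0.009  0.229] [0.463 0.005 0.224]
```

View pics/w3c.png

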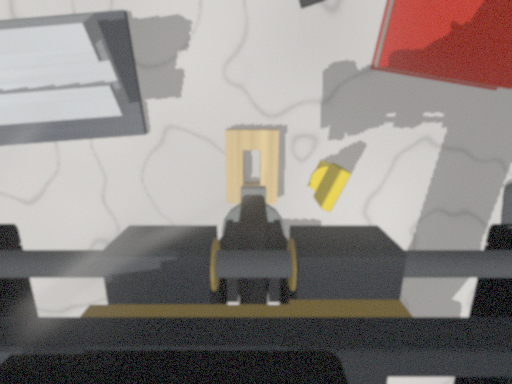

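```bash
python3 - <<'E'
from h import *
c=load("w3");M=np.linalg.inv(c["mount"]);k=dict(c);k["R"]=M[:3,:3];k["t"]=M[:3,3]
b=.0466
for n,p in dict(head_end_bot=(0,b,.021),head_end_top=(0,b-.01,.021),handle_end_bot=(0,b-.039,.026),handle_end_top=(0,b-.089,.026),handle_end_topL=(-.007,b-.089,.026),collar=(0,b-.036,.02)).items():print(n,proj(k,np.array(p)).round(1))
crop(c,"w3z",210,120,300,260,5,.5,10)
E
```

```text
head_end_bot [[252.9 184.7]]
head_end_top [[252.9 188.3]]
handle_end_bot [[252.9 192.7]]
handle_end_top [[253.  224.2]]
handle_end_topL [[236.9 224.3]]
collar [[252.9 200.8]]
```

View pics/w3z.png

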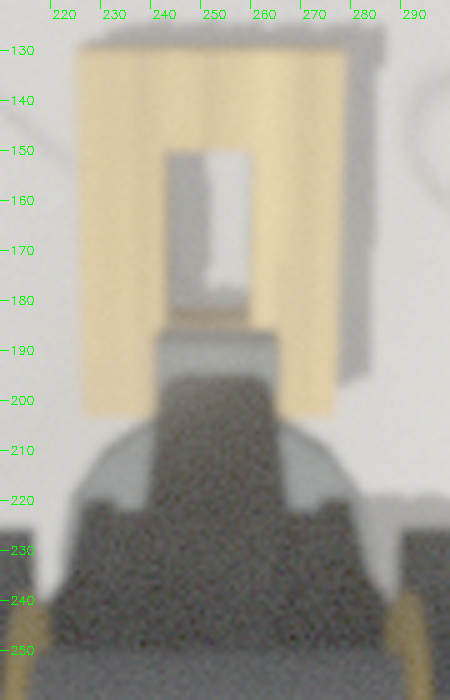

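>>> arm_command(targets=[[[-0.0105,0,0.013,1.75,-6.5,-1.65],[-0.0105,0,0.013,1.75,-6.5,-1.65],[-0.0105,0,0.013,1.75,-6.5,-1.65],[-0.0105,0,0.013,1.75,-6.5,-1.65],[-0.0105,0,0.013,1.75,-6.5,-1.65],[-0.0105,0,0.013,1.75,-6.5,-1.65],[-0.0105,0,0.013,1.75,-6.5,-1.65],[-0.0105,0,0.013,1.75,-6.5,-1.65],[-0.0105,0,0.013,1.75,-6.5,-1.65],[-0.0105,0,0.013,1.75,-6.5,-1.65],[-0.0105,0,0.013,1.75,-6.5,-1.65],[-0.0105,0,0.013,1.75,-6.5,-1.65]]])

```text
time: 6.55
ee_pos: [0.4778, -0.022, 0.2318]
eef_rot: [-0.683, -0.089, -0.236, 0.685]
ft_force: [-0.3, 0.1, -0.9]
width: 0.0138
```

>>> arm_command(targets=[[[-0.0105,0,0.013,1.75,-6.5,-1.65],[-0.0105,0,0.013,1.75,-6.5,-1.65],[0,0,0,0,0,0],[0,0,0,0,0,0],[0,0,0,0,0,0]]])

```text
time: 6.97
ee_pos: [0.4643, 0.005, 0.2245]
eef_rot: [-0.681, -0.189, -0.178, 0.685]
ft_force: [0.4, 0.1, -2.2]
width: 0.0136
```

```bash
python3 - <<'E'
from h import *
from goal import *
c=grab("wrist","w4");s=state();print(s["ee_pos"],s["joint_positions"],s["width"],tolocal(s["ee_pos"]))
crop(c,"w4c",0,0,512,384,1,.6)
R,p=goal(-.085,.14)
N,sh,w=plan(R,p)
k=grab("side","d4");crop(k,"d4c",60,120,300,300,3,.6,20)
E
```

```text
[0.46459708 0.00524316 0.22481167] [-0.57899349 -0.49440412  0.30888978  2.29617713  0.36704499  0.83262091
 -0.43213192] 0.013720322489079948 [ 0.00170959 -0.08457748  0.13943803]
N 1 [-0.0017, -0.0006, -0.0004, 0.21, -0.43, 0.06]
```

View pics/w4c.png

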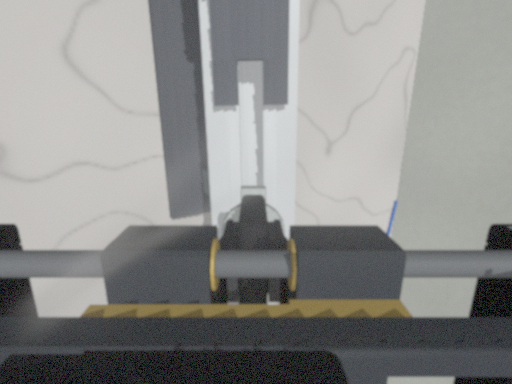

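View pics/d4c.png

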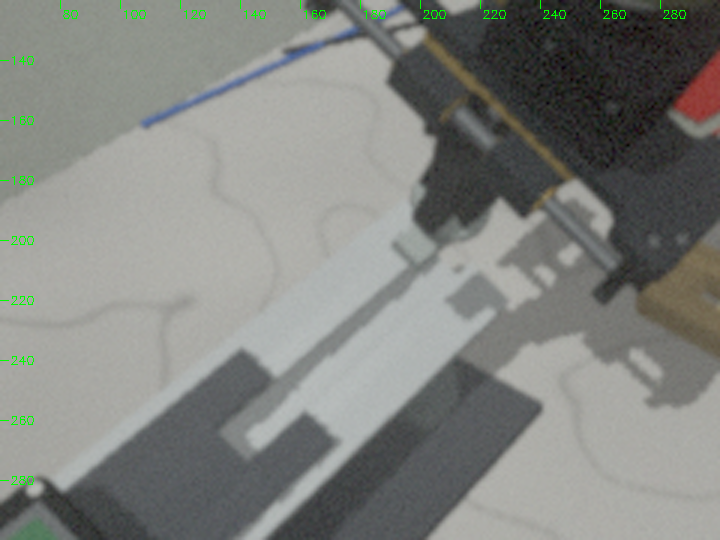

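```bash
python3 - <<'E'
from h import *
c=load("w4")
crop(c,"w4z",195,40,305,215,4,.8,10)
E
```

```text
(no output)
```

View pics/w4z.png

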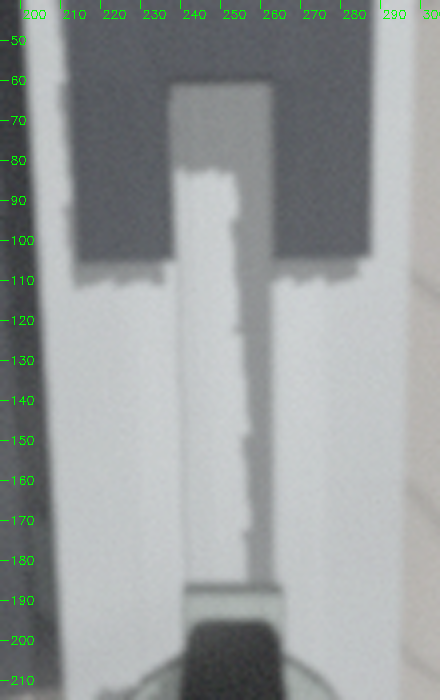

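```bash
cat > fit3.py <<'E'
from h import *
from fit import Rrail
w=load("w4")
T=.0085
O=[(-.035,-.032,T,214.25,105.5),(-.012,-.032,T,238.5,105.5),(.012,-.032,T,263.25,104.25),(.035,-.032,T,287.5,104.25),(-.012,.008,T,237.5,60.75),(.012,.008,T,262.75,60.75)]
L=[(-.0115,240,140),(-.0115,241,182.5),(.0115,263,140),(.0115,263,182.5),(-.045,207.5,140),(-.045,210.5,200),(.045,296,140),(.045,295,180)]
def f(p):
    R=Rrail(p[2]);P=np.array([p[0],.0915,p[1]]);o=[]
    for x,y,z,u,v in O:o+=list(proj(w,P+R@[x,y+p[3],z])[0]-[u,v])
    for x,u,v in L:
        a,b=proj(w,np.array([P+R@[x,-.1,0],P+R@[x,.05,0]]));n=np.array([-(b-a)[1],(b-a)[0]]);n/=np.linalg.norm(n);o.append(n@(np.array([u,v])-a))
    return np.array(o)
q=least_squares(f,[.5307,.1032,.025,.0233]);J=q.jac
print(q.x.round(4),np.sqrt(np.diag(np.linalg.inv(J.T@J))).round(4));print(f(q.x).round(1))
E
python3 fit3.py
```

```text
[0.5322 0.1007 0.032  0.0234] [0.0013 0.0022 0.0068 0.0004]
[ 0.3  0.3 -0.1 -0.1  0.1  0.8 -0.2  0.4 -0.3 -0.4  0.4 -0.8 -0.2 -0.4
  0.2  0.   0.1 -0.3  0.4  0.4]
```

```bash
sed -i 's/^P0=.*/P0=np.array([.5322,.0915,.1007]);YAW=.032;F=.0234/' goal.py; python3 - <<'E'
from goal import *
R,p=goal(-.085,.085)
print(tolocal(state()["ee_pos"]));N,sh,w=plan(R,p,4)
E
```

```text
[ 0.00140665 -0.08380999  0.14275835]
N 4 [-0.0004, 0.0144, -0.0002, 0.1, -0.19, 0.02]
```

>>> arm_command(targets=[[[-0.0004,0.0145,-0.0002,0.1,-0.2,0],[-0.0004,0.0145,-0.0002,0.1,-0.2,0],[-0.0004,0.0145,-0.0002,0.1,-0.2,0],[-0.0004,0.0145,-0.0002,0.1,-0.2,0],[0,0,0,0,0,0],[0,0,0,0,0,0],[0,0,0,0,0,0]]])

```text
time: 7.65
ee_pos: [0.4924, 0.0059, 0.1748]
eef_rot: [-0.68, -0.196, -0.172, 0.686]
ft_force: [-0.8, 1.0, -1.8]
width: 0.0141
```

```bash
python3 - <<'E'
from goal import *
c=grab("wrist","w5");s=state();print(s["joint_positions"],tolocal(s["ee_pos"]))
R,p=goal(-.085,.085);plan(R,p,1);R,p=goal(-.085,.027);plan(R,p,6)
crop(c,"w5z",190,20,320,220,4,.8,10)
k=dict(c);M=np.linalg.inv(c["mount"]);k["R"]=M[:3,:3];k["t"]=M[:3,3];b=.0466
print(proj(k,np.array([(0,b,.02)])))
E
```

```text
[-0.60303206 -0.36603342  0.38798175  2.32441817  0.36284994  0.66169019
 -0.39851528] [ 0.00042925 -0.08419632  0.08564794]
N 1 [-0.0004, 0.0006, -0.0008, -0.06, 0.17, 0.19]
N 6 [-0.0001, 0.0098, -0.0001, -0.01, 0.03, 0.03]
[[252.84166311 184.73065121]]
```

View pics/w5z.png

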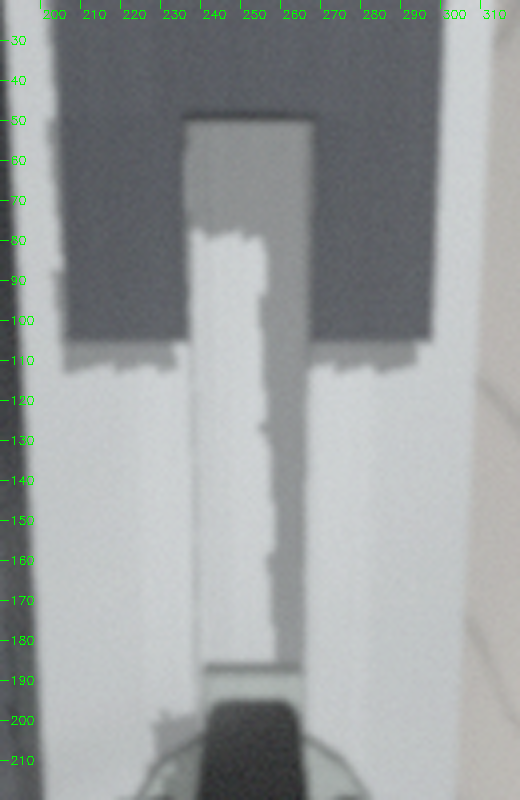

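>>> arm_command(targets=[[[-0.0002,0.01,0,0,0.1,0.1],[-0.0002,0.01,0,0,0.1,0.1],[0,0.01,0,0,0,0],[0,0.008,0,0,0,0],[0,0.005,0,0,0,0],[0,0.005,0,0,0,0],[0,0,0,0,0,0],[0,0,0,0,0,0]]])

```text
time: 8.37
ee_pos: [0.5158, 0.0066, 0.1325]
eef_rot: [-0.68, -0.193, -0.172, 0.686]
ft_force: [1.3, 0.2, -2.9]
width: 0.0138
```

```bash
python3 - <<'E'
from goal import *
c=grab("wrist","w6");s=state();print(s["joint_positions"],tolocal(s["ee_pos"]),s["ft_force"])
R,p=goal(-.085,.027);plan(R,p,3)
crop(c,"w6z",190,20,320,220,4,.8,10)
k=grab("side","d6");crop(k,"d6c",100,150,280,285,4,.6,20)
E
```

```text
[-0.62850291 -0.22994202  0.45458538  2.32871793  0.33032688  0.51999525
 -0.37148021] [-0.00045387 -0.08425769  0.03722486] [ 0.29959455  0.8252393  -1.80791494]
N 3 [0.0002, 0.0034, -0.0002, -0.02, -0.0, -0.02]
```

View pics/w6z.png

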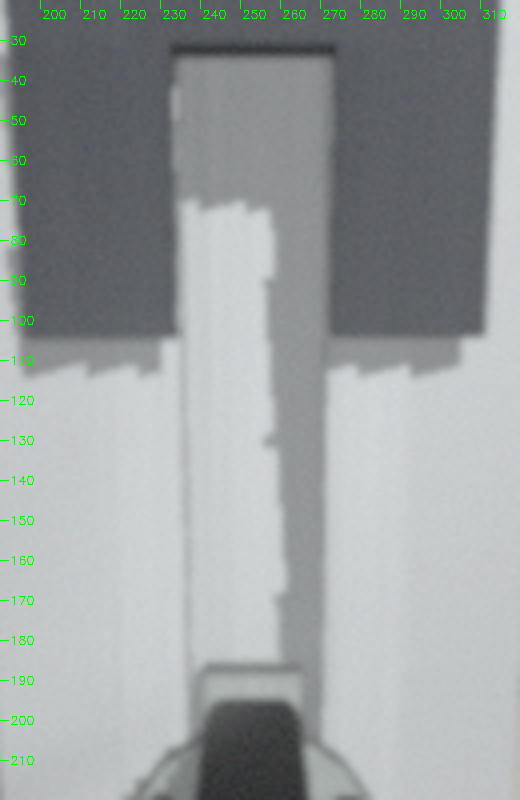

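View pics/d6c.png

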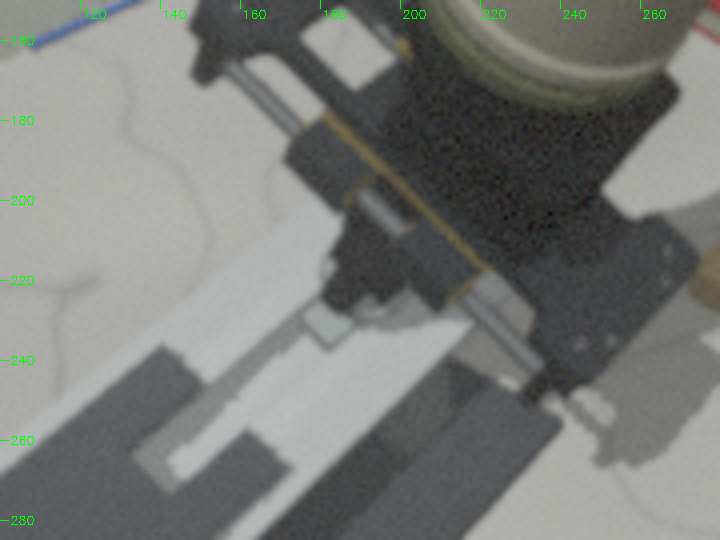

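>>> arm_command(targets=[[[0.0005,0.003,0,0,0,0],[0,0.003,0,0,0,0],[0,0.003,0,0,0,0],[0,0,0,0,0,0],[0,0,0,0,0,0]]])

```text
time: 8.88
ee_pos: [0.521, 0.007, 0.1254]
eef_rot: [-0.68, -0.194, -0.172, 0.686]
ft_force: [-13.2, -0.1, 12.5]
width: 0.0134
```

```bash
python3 - <<'E'
from goal import *
c=grab("wrist","w7");s=state();print(s["joint_positions"],tolocal(s["ee_pos"]),s["ft_force"])
crop(c,"w7z",190,20,320,220,4,.8,10)
E
```

```text
[-0.63499952 -0.20228569  0.46853424  2.32662568  0.31787955  0.49351664
 -0.36081995] [ 0.00026951 -0.08410941  0.02834872] [-12.29942841  -0.2853925   12.95018054]
```

View pics/w7z.png

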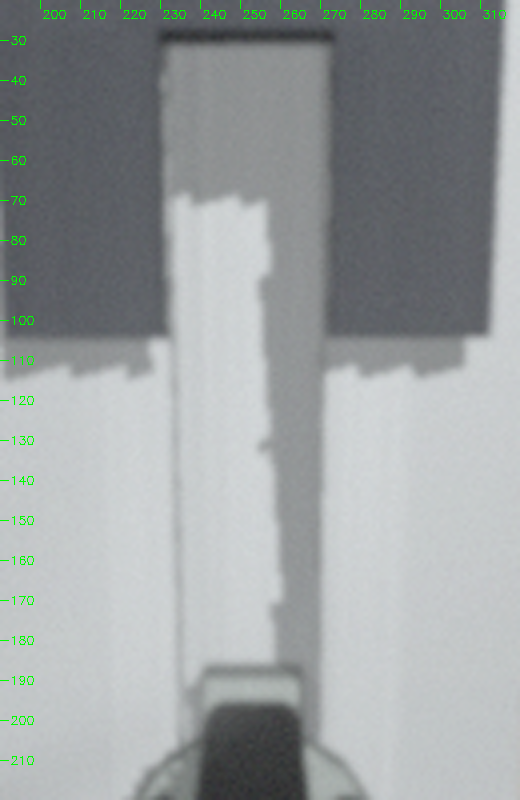

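>>> arm_command(targets=[[[0,-0.0025,0,0,0,0],[0,0,0,0,0,0],[0,0,0,0,0,0],[0,0,0,0,0,0]]])

```text
time: 9.27
ee_pos: [0.5195, 0.0067, 0.1268]
eef_rot: [-0.68, -0.194, -0.172, 0.686]
ft_force: [-0.8, -0.3, -1.3]
width: 0.0139
```

```bash
python3 - <<'E'
from goal import *
s=state();print(tolocal(s["ee_pos"]),s["ft_force"]);R=Rn.from_quat(s["eef_rot"]).as_matrix();T,_=goal(0,0)
print(Rn.from_matrix(R.T@T).as_rotvec(degrees=True))
k=grab("side","d7");crop(k,"d7c",100,170,260,285,4,.6,20)
E
```

```text
[-0.00026911 -0.0843027   0.03034545] [-0.77882812 -0.27964631 -1.27624662]
[-0.04816388 -0.0080827  -0.07040372]
```

View pics/d7c.png

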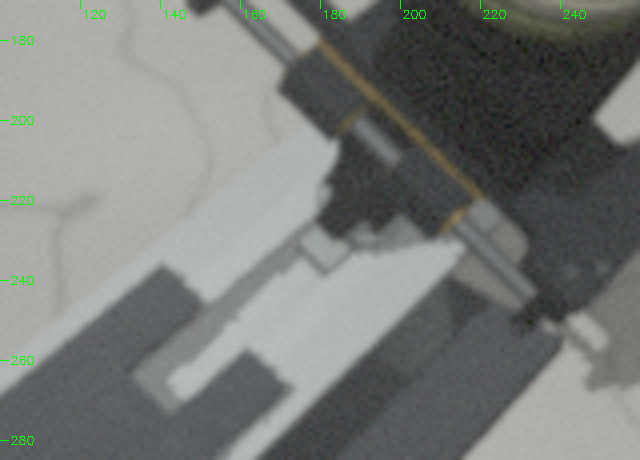

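```bash
python3 - <<'E'
from goal import *
k=load("d7");w=load("w7")
s=state();R=Rn.from_quat(s["eef_rot"]).as_matrix();p=s["ee_pos"]
b=.0466
for n,q in dict(tl=(-.009,b-.01,.020),tr=(.009,b-.01,.020),bl=(-.009,b,.020),br=(.009,b,.020)).items():
    print(n,((proj(k,p+R@np.array(q))[0]-[100,170])*4).round())
# slot edges
RR=Rrail(YAW)
for PP in (P0,np.array([.5307,.0915,.1032])):
  for x in (-.0115,.0115):
    for z in (0,-.008): print(x,z,[((proj(k,PP+RR@[x,y,z])[0]-[100,170])*4).round().tolist() for y in (-.065,-.008)])
# alternative: stud bottom on face
E
```

```text
tl [327. 273.]
tr [298. 244.]
bl [321. 282.]
br [292. 253.]
-0.0115 0 [[336.0, 270.0], [238.0, 358.0]]
-0.0115 -0.008 [[331.0, 277.0], [234.0, 364.0]]
0.0115 0 [[297.0, 232.0], [197.0, 317.0]]
0.0115 -0.008 [[293.0, 240.0], [194.0, 324.0]]
-0.0115 0 [[337.0, 268.0], [239.0, 355.0]]
-0.0115 -0.008 [[333.0, 275.0], [235.0, 362.0]]
0.0115 0 [[299.0, 230.0], [199.0, 315.0]]
0.0115 -0.008 [[295.0, 237.0], [195.0, 322.0]]
```

>>> arm_command(targets=[[[0,0,0.005,0,0,0],[0,0,0.01,0,0,0],[0,0,0.01,0,0,0],[0,0,0.01,0,0,0],[0,0,0.01,0,0,0],[0,0,0.005,0,0,0],[0,0,0,0,0,0],[0,0,0,0,0,0]]])

```text
time: 9.98
ee_pos: [0.5178, 0.0567, 0.1269]
eef_rot: [-0.68, -0.194, -0.171, 0.686]
ft_force: [0.2, 0.2, -2.1]
width: 0.0138
```

```bash
python3 - <<'E'
from goal import *
c=grab("wrist","w8");s=state();print(s["joint_positions"],tolocal(s["ee_pos"]),s["ft_force"])
crop(c,"w8z",190,50,320,220,4,.8,10)
E
```

```text
[-0.64487371 -0.18234212  0.34392339  2.31797688  0.38840859  0.51717704
 -0.55101608] [-0.00029101 -0.03468878  0.03044311] [ 0.10719378 -1.12879804 -1.16059736]
```

View pics/w8z.png

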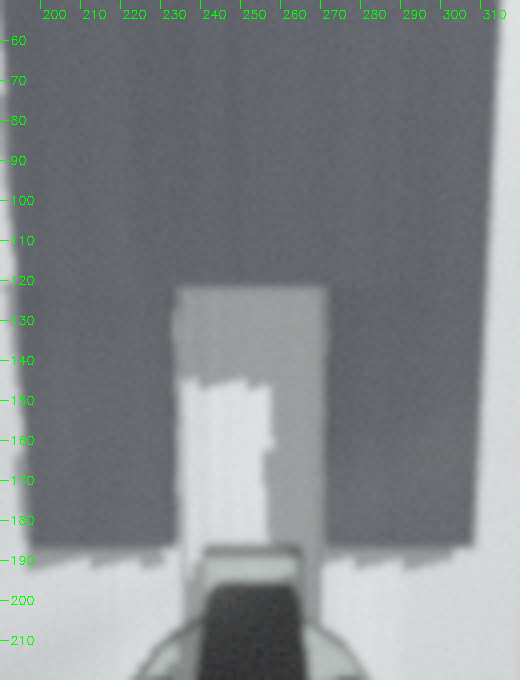

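```bash
python3 - <<'E'
from h import *
c=load("w8");M=c["mount"];f=192/np.tan(np.radians(c["fovy"])/2)
for v in (121.8,186.5):
  for ty in (.018,.0215):
    d=M[:3,:3]@[0,(v-c["cy"])/f,1];o=M[:3,3];print(v,ty,(o+d*(ty-o[1])/d[1])[2])
b=.0466
# head end rows -> stud offset
for v,ty in ((186.8,b),(195.5,b-.039)):
    d=M[:3,:3]@[0,(v-c["cy"])/f,1];print("end",(o+d*(ty-o[1])/d[1])[2])
E
```

```text
121.8 0.018 0.0658366181773539
121.8 0.0215 0.06569376435590685
186.5 0.018 0.026176200066199716
186.5 0.0215 0.025257352009204953
end 0.018441488842499826
end 0.023345172294370546
```

>>> arm_command(targets=[[[0,0,0.005,0,0,0],[0,0,0.01,0,0,0],[0,0,0.01,0,0,0],[0,0,0.01,0,0,0],[0,0,0.01,0,0,0],[0,0,0.006,0,0,0],[0,0,0.004,0,0,0],[0,0,0.002,0,0,0],[0,0,0,0,0,0],[0,0,0,0,0,0]]])

```text
time: 10.87
ee_pos: [0.5161, 0.1133, 0.1271]
eef_rot: [-0.68, -0.193, -0.172, 0.686]
ft_force: [0.1, 0.3, -2.7]
width: 0.0136
```

```bash
python3 - <<'E'
from goal import *
c=grab("wrist","w9");s=state();print(s["joint_positions"],tolocal(s["ee_pos"]),s["ft_force"])
crop(c,"w9z",190,50,320,230,4,.8,10)
crop(grab("side","d9"),"d9z",60,200,220,330,4,.6,10)
E
```

```text
[-0.67660606 -0.13878768  0.23119939  2.28946091  0.45554878  0.54545078
 -0.74732065] [-0.00018914  0.02223966  0.03054534] [ 0.53658244  0.56455708 -2.02080167]
```

View pics/w9z.png

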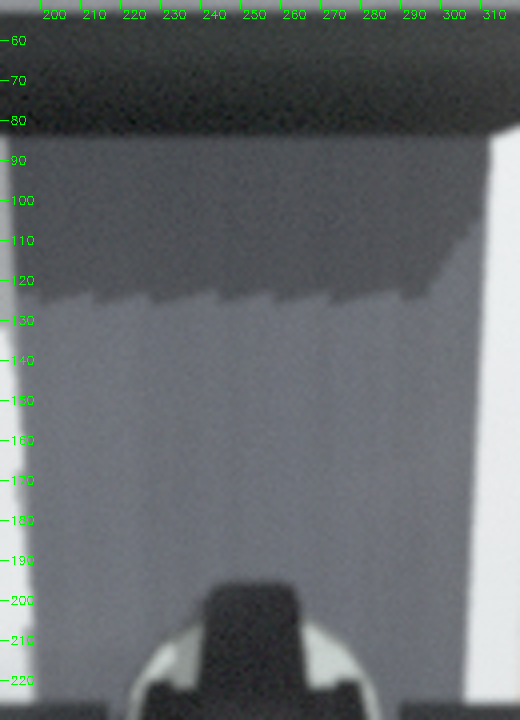

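View pics/d9z.png

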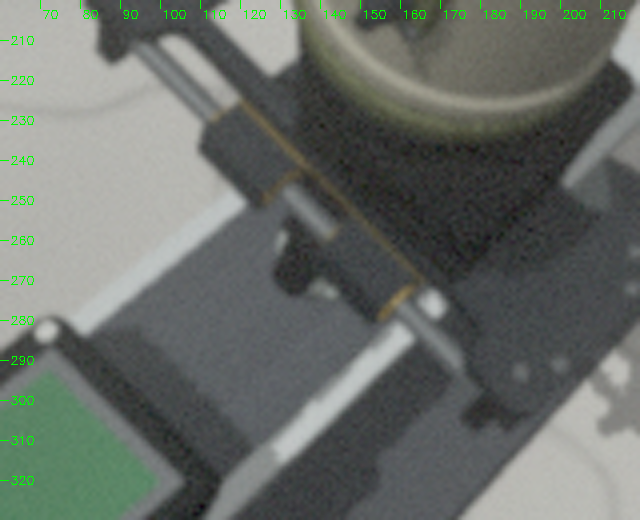

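>>> arm_command(targets=[[[0,0,0.001,0,0,0],[0,0,0.001,0,0,0],[0,0,0.001,0,0,0],[0,0,0,0,0,0],[0,0,0,0,0,0]]])

```text
time: 11.38
ee_pos: [0.516, 0.1163, 0.1271]
eef_rot: [-0.68, -0.193, -0.172, 0.686]
ft_force: [-0.4, -3.3, -0.6]
width: 0.0137
```

>>> arm_command(targets=[[[0,0,0.0005,0,0,0],[0,0,0,0,0,0],[0,0,0,0,0,0]]])

```text
time: 11.63
ee_pos: [0.516, 0.1164, 0.1271]
eef_rot: [-0.68, -0.193, -0.172, 0.686]
ft_force: [-0.5, -5.2, 1.1]
width: 0.0141
```

>>> arm_command(targets=[[[0,0,-0.0008,0,0,0],[-0.0003,0,0,0,-3,0],[-0.0003,0,0,0,-5,0],[-0.0003,0,0,0,-6,0],[-0.0003,0,0,0,-6,0],[-0.0003,0,0,0,-6,0],[-0.0003,0,0,0,-6,0],[-0.0003,0,0,0,-6,0],[-0.0003,0,0,0,-5,0],[0,0,0,0,-2,0],[0,0,0,0,0,0],[0,0,0,0,0,0]]])

```text
time: 12.63
ee_pos: [0.5142, 0.1158, 0.1261]
eef_rot: [0.694, 0.441, -0.101, -0.56]
ft_force: [1.9, -1.1, -1.7]
width: 0.0137
```

```bash
python3 - <<'E'
from goal import *
s=state();print(s["joint_positions"],tolocal(s["ee_pos"]),s["ft_force"],s["torque"]);R=Rn.from_quat(s["eef_rot"]).as_matrix();print((Rrail(YAW).T@R).round(3))
E
```

```text
[-0.76153218 -0.14813667  0.30371926  2.29638713  0.48538169  0.55185563
  0.00564977] [-0.00221442  0.02488892  0.03063528] [ 1.93996939 -1.06888999 -1.74860546] [-0.42236495  0.51735719 -0.18669912]
[[ 0.708 -0.001 -0.706]
 [ 0.706  0.001  0.708]
 [ 0.    -1.     0.001]]
```

>>> arm_command(targets=[[[-0.0003,0,0,0,-3,0],[-0.0003,0,0,0,-5,0],[-0.0003,0,0,0,-6,0],[-0.0003,0,0,0,-6,0],[-0.0003,0,0,0,-6,0],[-0.0003,0,0,0,-6,0],[-0.0003,0,0,0,-6,0],[0,0,0,0,-5,0],[0,0,0,0,-2,0],[0,0,0,0,0,0],[0,0,0,0,0,0]]])

```text
time: 13.55
ee_pos: [0.5131, 0.1142, 0.1255]
eef_rot: [0.602, 0.622, -0.359, -0.349]
ft_force: [-0.9, 0.3, -2.3]
width: 0.0139
```

```bash
python3 - <<'E'
from goal import *
s=state();print(s["joint_positions"],tolocal(s["ee_pos"]),s["ft_force"],s["torque"]);R=Rn.from_quat(s["eef_rot"]).as_matrix();print((Rrail(YAW).T@R).round(3))
c=grab("wrist","w10");crop(c,"w10c",0,0,512,384,1,.6)
crop(grab("side","d10"),"d10z",60,180,220,310,4,.6,10)
E
```

```text
[-0.85056448 -0.16231357  0.39048864  2.30389877  0.5142424   0.55900844
  0.77071495] [-0.00351138  0.02334442  0.03062834] [-0.90258065  0.28125013 -2.25465306] [ 0.02235889  0.86871796 -0.00730914]
[[ 0.002 -0.001 -1.   ]
 [ 1.     0.001  0.002]
 [ 0.001 -1.     0.001]]
```

View pics/w10c.png

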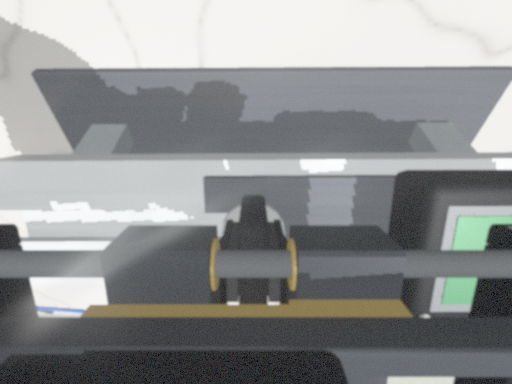

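View pics/d10z.png

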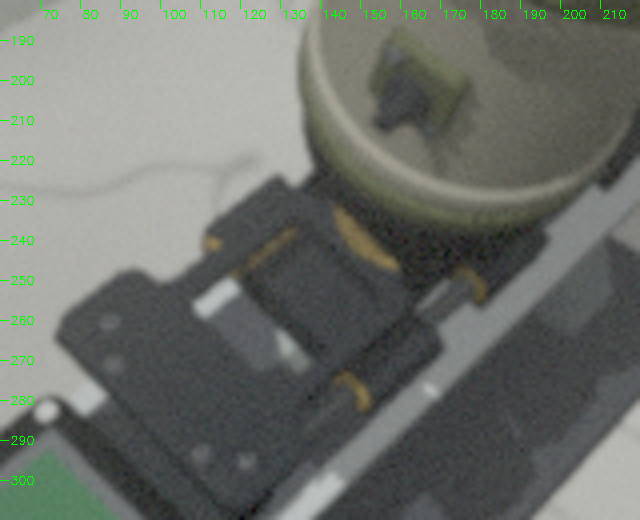

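```bash
python3 - <<'E'
from h import *
c=load("w10");M=c["mount"];f=192/np.tan(np.radians(c["fovy"])/2)
for u,v in ((205.5,177),(205.5,211)):
    d=M[:3,:3]@[(u-c["cx"])/f,(v-c["cy"])/f,1];o=M[:3,3];print(o+d*(.018-o[1])/d[1])
E
```

```text
[-0.02985567  0.018       0.03241102]
[-0.03083605  0.018       0.00998335]
```

>>> arm_command(targets=[[[0,0.001,0,0,0,0],[0,0.0008,0,0,0,0],[0,0,0,0,0,0],[0,0,0,0,0,0]]])

```text
time: 13.98
ee_pos: [0.5141, 0.1138, 0.1238]
eef_rot: [0.602, 0.622, -0.359, -0.348]
ft_force: [-0.4, 0.3, -1.8]
width: 0.0133
```

>>> arm_command(targets=[[[0,0.0008,0,0,0,0],[0,0,0,0,0,0],[0,0,0,0,0,0]]])

```text
time: 14.23
ee_pos: [0.5143, 0.1139, 0.1237]
eef_rot: [0.602, 0.622, -0.359, -0.349]
ft_force: [-15.0, -2.4, 14.2]
width: 0.0138
```

>>> arm_command(targets=[[[0,-0.0006,0,0,0,0],[0,0,0,0,0,0],[0,0,0,0,0,0]]])

```text
time: 14.48
ee_pos: [0.5143, 0.1139, 0.1238]
eef_rot: [0.602, 0.622, -0.359, -0.348]
ft_force: [-1.5, 0.3, 0.2]
width: 0.014
```

>>> arm_command(targets=[[[0,0,0,0,0,0],[0,0,0,0,0,0],[0,0,0,0,0,0],[0,0,0,0,0,0],[0,0,0,0,0,0],[0,0,0,0,0,0],[0,0,0,0,0,0]]], hand=0.5)

```text
time: 15.07
ee_pos: [0.5142, 0.1139, 0.1237]
eef_rot: [0.602, 0.622, -0.359, -0.348]
ft_force: [0.4, 0.6, -0.6]
width: 0.0425
```

```bash
python3 - <<'E'
from goal import *
s=state();print(s["joint_positions"],tolocal(s["ee_pos"]),s["ft_force"],s["width"])
c=grab("wrist","w11");crop(c,"w11z",180,140,330,300,4,.6,10)
E
```

```text
[-0.85033421 -0.15653972  0.39305028  2.30366082  0.51416111  0.55320042
  0.77354697] [-0.00342692  0.02295405  0.02858725] [ 0.42232314  0.57953351 -0.64138683] 0.042531377752482113
```

View pics/w11z.png

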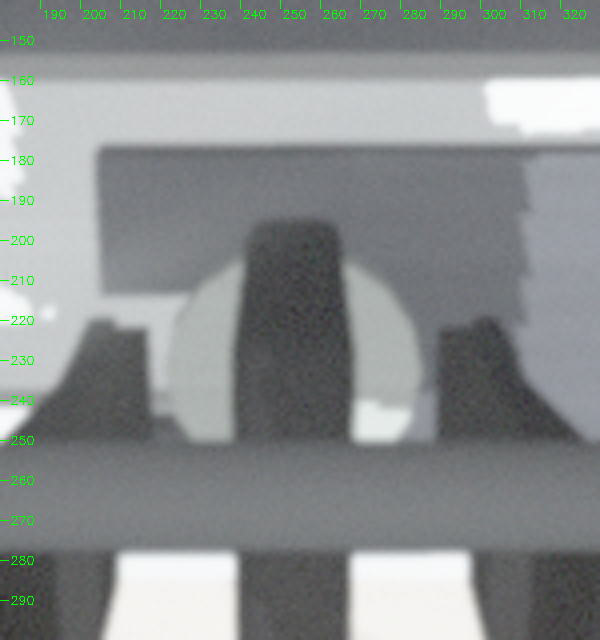

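>>> arm_command(targets=[[[0,-0.005,0,0,0,0],[0,-0.01,0,0,0,0],[0,-0.015,0,0,0,0],[0,-0.015,0,0,0,0],[0,-0.015,0,0,0,0],[0,-0.01,0,0,0,0],[0,0,0,0,0,0],[0,0,0,0,0,0]]])

```text
time: 15.78
ee_pos: [0.4795, 0.1129, 0.1849]
eef_rot: [0.602, 0.623, -0.359, -0.348]
ft_force: [-0.5, -1.3, -0.1]
width: 0.0436
```

```bash
python3 - <<'E'
from goal import *
s=state();print(s["joint_positions"],tolocal(s["ee_pos"]),s["ft_force"],s["width"])
c=grab("wrist","w12");crop(c,"w12z",130,100,330,250,4,.6,10)
c=grab("scene","s12");crop(c,"s12z",280,130,470,260,4,.6,10)
E
```

```text
[-0.85716371 -0.34333409  0.31975639  2.29542397  0.51218073  0.76186778
  0.77166798] [-0.00293384  0.02308636  0.09895489] [-0.48897952 -1.30597347 -0.05058856] 0.04363580406659429
```

View pics/w12z.png

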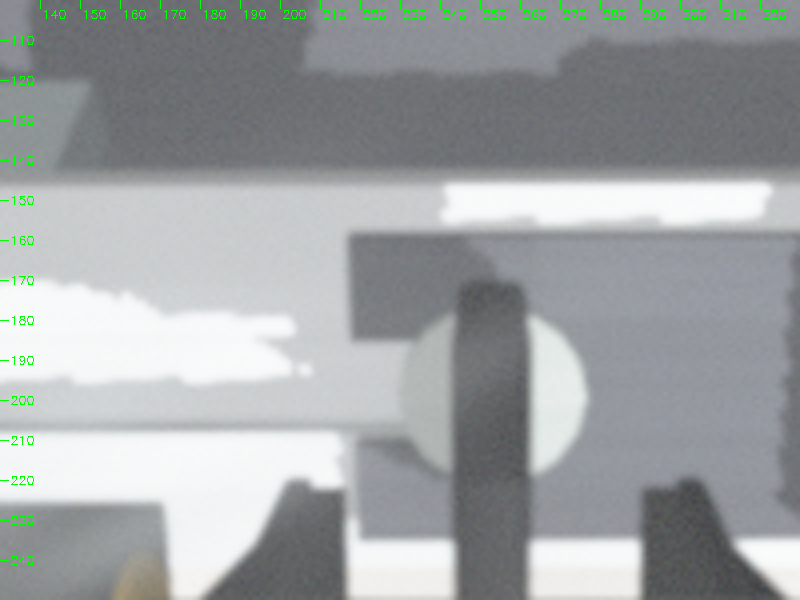

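View pics/s12z.png

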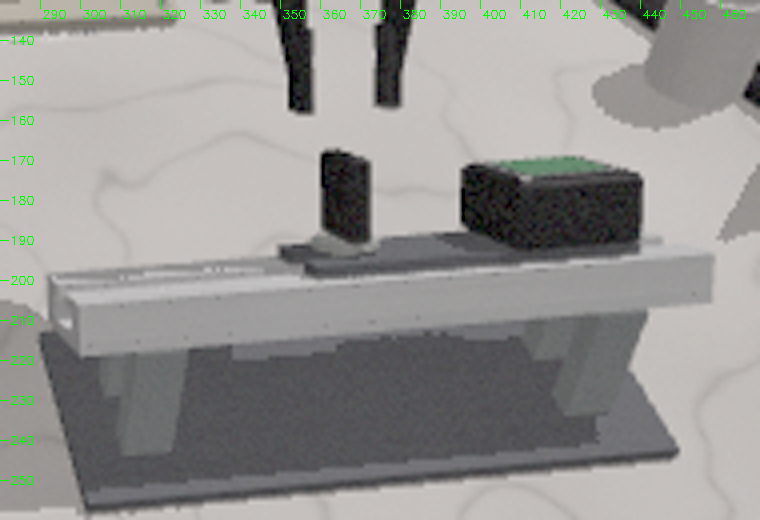

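```bash
python3 - <<'E'
from h import *
from goal import *
c=load("w12");M=c["mount"];f=192/np.tan(np.radians(c["fovy"])/2);o=M[:3,3];h=tolocal(state()["ee_pos"])[2]-.0035
def pt(u,v,z):
    d=M[:3,:3]@[(u-c["cx"])/f,(v-c["cy"])/f,1];return o+d*(h-z-o[1])/d[1]
print("tips",pt(217,158,.0085),pt(217.8,184,.0085),pt(220,234,.0085),"collar",pt(230,198,.017),pt(277,198,.017))
a,b=load("scene0"),load("s12")
print(cv2.absdiff(a["pixels"][185:202,345:365],b["pixels"][185:202,345:365]).mean())
E
```

```text
tips [-0.03078921  0.08613391  0.03341863] [-0.03084954  0.08613391  0.0107389 ] [-0.03037255  0.08613391 -0.03613964] collar [-0.01983739  0.07763391  0.00064041] [0.02001337 0.07763391 0.00063882]
19.94705882352941
```

>>> arm_command(targets=[[[0,-0.01,0,0,0,0],[0,0,0,0,0,0],[0,0,0,0,0,0],[0,0,0,0,0,0],[0,0,0,0,0,0]]])

```text
time: 16.3
ee_pos: [0.4743, 0.1124, 0.1924]
eef_rot: [0.602, 0.622, -0.36, -0.348]
ft_force: [-0.2, 1.1, 0.4]
width: 0.0434
```

```bash
python3 - <<'E'
from bench import r,readout
print(readout.read_state()["joint_positions"]);print(r.close_job())
E
```

```text
[-0.85776948 -0.36450725  0.30904457  2.29220338  0.50930908  0.79097288
  0.772487  ]
the job is handed in; nothing more can be done
None
```

The T-stud is clamped in the rail and the job is handed in at about 16.3 s; no verdict was reported. I took the stud from the holder and lowered its head lengthwise into the slot. I then slid it into the fork until it touched the closed end (about 5 N), turned it a quarter turn, set it on the slot floor and let go.

- **Position:** the last wrist image puts the shank about 1 mm short of its seat along the slot. At the end of the turn the tool, and with it the head, was within about 0.1 degree of crosswise to the slot as I had fitted it.
- **Reader:** the plate's prong tip shows at the same pixels in the scene camera as at the start. A raw pixel difference there came out high (about 20), which I put down to changed shadows and the handle and did not look into further.
- **Book and stapler:** I did not measure them again. The arm never went near them.
- **Robot:** it stands clear, with the fingers open above the handle.
- **Disagreement:** the stud touched the slot floor about 3–4 mm higher than my last camera fit predicted. I took this as error in the estimated face height, since an earlier fit matched to within about 1 mm and the head slid and turned freely.

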